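# Take the oil bottle out of the carton and close its flaps

### The job

A sewing-machine motor is packed and ready to go, but the oil bottle was left standing in its carton: take the bottle out first and set it down gently, upright, on the floor of the shallow steel tray. Then close the carton without crushing it: fold down the two short end flaps, and only after both lie flat fold the long lid flap over them until it lies flat. Leave the other things on the bench where they are.

Things in the scene. Friction and masses are not known exactly. Their poses are not given: they have to be found in the camera images.
- carton: cardboard carton fixed to the bench, 160 (own x) by 130 (own y) by 100 high, walls 4, open at the top. Origin: centre of its underside. Short end flaps on its -x (near the robot) and +x (far) walls, the lid on its +y wall; the -y wall has no flap. A motor lies fixed inside along own x, in the +y half, up to 65 high
- near_flap (a joint): angle (rad) of the short end flap hinged along the carton's -x wall (hinge line: own x -80, z 101.5): 0 = flat and closed, 1.57 = upright, more = leaning outward; at most 2.6. Panel 62 from hinge to free edge, 122 wide, 3 thick; a stiff crease that stays where it is left
- far_flap (a joint): the same for the short end flap hinged along the carton's +x wall (hinge line: own x +80, z 101.5), folding towards -x
- lid (a joint): angle (rad) of the long lid flap hinged along the carton's +y wall (hinge line: own y +65, z 105.5), folding towards -y: 0 = flat and closed over the end flaps, 1.57 = upright, more = leaning outward; at most 2.6. Panel 130 from hinge to free edge, 158 wide, 3 thick; stays where it is left
- near_flap_edge (a point): middle of the near end flap's free edge
- far_flap_edge (a point): middle of the far end flap's free edge
- lid_edge (a point): middle of the lid flap's free edge
- bottle: white plastic oil bottle, round, 44 in diameter up to 145 high, then a short black cap to 175; about 0.2 kg. It stands on the carton's floor (4 above the carton's origin) in the -y half, and so sticks 49 of its straight body out of the carton. Origin: centre of its underside, z along its axis
- tray: shallow open steel tray fixed to the bench, 200 (own x) by 150 (own y) by 24 high, walls and floor 3. Origin: centre of its underside. The strip at own y +25 to +65 holds a screwdriver, the rest is free
- screwdriver: wooden-handled screwdriver 160 long, up to about 30 thick, lying along the tray's x; to be left alone. Origin: centre of its underside
- jar: glass jar 64 in diameter, 85 high; to be left alone. Origin: centre of its underside
- cone: paper-white thread cone, 64 in diameter at its foot, 105 high; to be left alone. Origin: centre of its underside
- wrench: steel wrench 170 long lying flat; to be left alone. Origin near its middle
- hammer: hammer 240 long lying flat; to be left alone. Origin near its middle
- wheel: dark steel hand wheel rim, 110 in diameter, 18 high, lying flat; to be left alone. Origin: centre of its underside
Mind the look-alikes: they are no part of the job. Leave any green or turquoise look-alike of the tray alone.

How it is judged:
By the outcome, as a careful person would: the job done as asked, in the order asked, and still so for the second after the job is handed in, with the robot touching nothing.
It also fails if it takes over 72 s, if anything falls off the work surface, if the arm or the gripper's body presses on something with over 40 N, if the wrist force passes 120 N, or if a joint passes its speed limit or range.

### The arm

A 6-joint arm with a two-finger parallel gripper is mounted at the origin on the work surface. World frame = base frame: x ahead of the robot, y to its left, z up, the work surface at z = 0. Lengths are in m, angles in degrees, forces in N, time in s.
With the tool pointing down it reaches from about 0.3 to 0.775 m from the base axis. Payload 14.6 kg.
Tool frame: the origin (TCP) lies between the finger pads; the fingertips stand 17 mm ahead of it and the grasp point (between the pads) lies 2 mm behind it; x points along the fingers, y is the direction in which the jaws open and shut, and the axes are right-handed (so a half turn about x gives the same grasp; the last joint's range is limited). The gripper opens to 85 mm and grips with 20 to 120 N. Pads are 22 mm wide; open, the fingers measure 114 mm over their backs; the gripper's body (76 mm by 85 mm) begins 54 mm behind the grasp point. The pads swing forward as they close: fully open they stand 13 mm farther back than shut.
Start: joints at [71.184, 17.183, 87.147, -0, 75.671, -3.816], TCP at [0.142, 0.531, 0.248] pointing down, gripper open.
Joint ranges: [-173.82, 173.82], [-45.26, 126.66], [13.44, 144.39], [-59.66, 239.66], [0, 175.72], [-146.38, 146.38]. Speed limits (degrees/s): [127.2, 127.2, 147.25, 180, 180, 180].

### API

Orientations are given as [roll, pitch, yaw] about the fixed x, y, z axes, in that order (R = Rz(yaw) Ry(pitch) Rx(roll)).
In Python, from rig import status, optics, job_done, search_frame, place_of gives the robot as it stands. The module is installed in compiled form; this text tells all that it offers.
- The arm moves only by the tool move_arm, never from a script. Its argument "increments" is one flat list of numbers, 7 for each row, row after row: the turn, a rotation vector about the tool's x, y, z in degrees, then the shift along the tool's x, y, z in m, then the closure, from 0 (fully open) to 1 (shut). In form: [wx, wy, wz, x, y, z, hand, wx, wy, wz, x, y, z, hand, ...]. A call has 1 to 20 rows; each row is the pose to reach, as a shift and turn from the pose commanded when the call began, along the tool's axes at that moment; what a row does not reach only later rows make up. A row lasts 1/12 s, in which the tool goes at most 41.7 mm and 7.16 degrees, less where a joint would pass 70% of its speed; a pose out of reach is approached as far as the arm can. A call with a gripper value outside its range is refused whole. The fingers move at their own pace and stop on an object; "squeeze" is the grip in N (left out, the last holds). Time passes only in rows, so rows that repeat a pose let the fingers close. It gives the time, the measured TCP pose, the force and the opening at its end, in the units of the state.
- status.get_state(): the state, without advancing time (a new reading comes with each control period).
- optics.camera(name): name is "side" or "top" or "wrist"; returns a dict with "img" (480x640x3 uint8, red, green, blue), "intrinsics" (3x3 intrinsics, pixels), "D" ([k1, k2, p1, p2, k3] as OpenCV has them; the pictures are not rectified), "R" (3x3) and "t" (3): a world point X has camera coordinates R X + t. Camera axes: x right, y down, z forward; pixel columns grow to the right and rows downward; lengths in m; the calibration is good to about 2 mm. A picture is of the moment at which its call begins. There is no depth.
- job_done(): hands the job in, once; it reports no verdict.
Trained networks look in a picture, given as the dict that the camera call returned (one of the last four; its "shot" number tells which), for a name from the list of things; names that differ only in an ending like _2 or _b are one class to them, and where a whole thing is asked for, a point or a joint stands for the part that bears it (a point fixed in the world has none). Each returns a list of dicts, best first, with "p" (0 to 1); they miss things now and then, are a little off and sometimes report something else, mostly with a low value. They report only what shows in the picture. A call takes as long as a camera call. They do not tell look-alikes from the thing itself.
- search_frame(target, picture): "centre" ([x, y, z] in m, in the coordinates of the camera as it stood for that picture, good to about 4 mm: the middle of the surface that is visible of it).
- place_of(target, picture): "centre" ([x, y, z] in m, in the coordinates of the camera as it stood for that picture, good to about 4 mm: a listed point, or the origin of a listed thing).
The state is a dict: "time": time; "joints": joint angles; "qd": joint speeds; "effort": joint torques, N m; "ee_pos": TCP position; "tcp_rot": TCP orientation; "wrist_force": force on the tool from outside, world axes, zero at the start; "wrist_torque": the same for the moment, N m; "opening": finger opening in m.
Only numpy, scipy, OpenCV 4.12 (cv2) and the standard library are available. Lean on these libraries where they do the work, as an engineer would, in place of code of your own. Each camera call takes 0.05 s, during which the arm holds its last target. There are 200 camera calls.

## Working session

There is one attempt and no reset: what is moved stays moved. The work goes in short steps, Python scripts to look and compute and a tool call to move; the robot and the scene stay as the last step left them, time stands still between calls to the robot, and variables do not carry over. Pictures are saved under pics/ and viewed, about 8 in all and at most 12, crops included, and the job is handed in when it is done.

Besides the shell and the picture viewer there is one more tool, called after "Emit:" by a JSON object that holds its "method" and its "body", one argument or row to a line. move_arm: Moves the arm, as the interface text tells. Its arguments: {"type":"object","properties":{"increments":{"type":"array","items":{"type":"number"}},"squeeze":{"type":"number"}},"required":["increments"]}

```bash
mkdir -p pics
cat > h.py <<'E'
import numpy as np, cv2
from rig import status, optics, job_done, search_frame, place_of
from scipy.spatial.transform import Rotation as Ro
def W(p,c): return np.array(c["R"]).T@(np.array(p)-np.array(c["t"]))
def P(X,c):
    r,_=cv2.Rodrigues(np.array(c["R"])); return cv2.projectPoints(np.array(X,float).reshape(-1,1,3),r,np.array(c["t"],float),np.array(c["intrinsics"],float),np.array(c["D"],float))[0].reshape(-1,2)
def save(c,n): cv2.imwrite("pics/"+n+".png",c["img"][:,:,::-1])
def look(c,names):
    for n in names:
        for d in place_of(n,c)[:3]:
            if d["p"]>.2:
                w=W(d["centre"],c); print(n,round(d["p"],2),np.round(w,3),np.round(P(w,c)[0]))
E
python3 - <<'E'
from h import *
print(status.get_state())
N="carton near_flap_edge far_flap_edge lid_edge bottle tray screwdriver jar cone wrench hammer wheel".split()
for n in ("top","side"):
    c=optics.camera(n); save(c,n+"0"); print(n, np.round(-np.array(c["R"]).T@c["t"],3)); look(c,N)
E
```

```text
{'time': 0.0, 'joints': array([ 7.11830660e+01,  1.72152073e+01,  8.71810361e+01,  1.95287684e-03,
        7.56701198e+01, -3.81710641e+00]), 'qd': array([-0.02360371,  0.05476712,  0.09091356, -0.060656  , -0.02908149,
        0.02314783]), 'effort': array([ 2.09071404e-04, -5.43514323e+01, -3.61784577e+01, -6.47548131e-05,
        4.20017299e-03,  3.87839725e-05]), 'ee_pos': array([0.14228535, 0.5310516 , 0.2477199 ]), 'tcp_rot': array([ -95.44977111,   89.93360986, -110.45008312]), 'wrist_force': array([-0.41539371,  0.93339906, -0.2180354 ]), 'wrist_torque': array([ 0.00462435, -0.0206843 , -0.00287819]), 'opening': 0.08529644985507462}
top [0.233 0.053 1.309]
carton 0.63 [ 0.578  0.038 -0.004] [319. 177.]
near_flap_edge 0.82 [0.467 0.033 0.152] [323. 212.]
far_flap_edge 0.96 [0.673 0.043 0.159] [317. 111.]
lid_edge 0.95 [0.578 0.146 0.226] [262. 146.]
bottle 0.86 [0.59  0.005 0.002] [334. 171.]
tray 0.75 [ 0.535 -0.315 -0.   ] [475. 195.]
tray 0.74 [ 0.324  0.098 -0.   ] [292. 290.]
tray 0.7 [0.591 0.005 0.003] [334. 171.]
screwdriver 0.91 [ 0.52  -0.274 -0.001] [457. 201.]
scre
[... 312 characters left out ...]
[ 0.581  0.042 -0.004] [361. 242.]
carton 0.3 [ 0.722 -0.157  0.   ] [466. 278.]
near_flap_edge 0.67 [0.468 0.034 0.156] [321. 213.]
near_flap_edge 0.48 [ 0.522 -0.273  0.007] [423. 358.]
far_flap_edge 0.96 [0.674 0.042 0.163] [404. 174.]
lid_edge 0.88 [0.581 0.149 0.222] [341. 137.]
tray 0.81 [ 0.191 -0.297 -0.   ] [275. 452.]
tray 0.76 [ 0.536 -0.317  0.002] [443. 374.]
tray 0.57 [ 0.329  0.104 -0.002] [248. 265.]
screwdriver 0.65 [ 0.52  -0.274  0.006] [423. 359.]
cone 0.95 [ 0.722 -0.157 -0.002] [466. 279.]
wrench 0.86 [ 0.387 -0.161  0.   ] [333. 344.]
wrench 0.24 [0.675 0.045 0.163] [403. 173.]
hammer 0.65 [ 0.623  0.42  -0.001] [297. 142.]
wheel 0.79 [ 0.431  0.353 -0.001] [242. 181.]
```

View pics/top0.png

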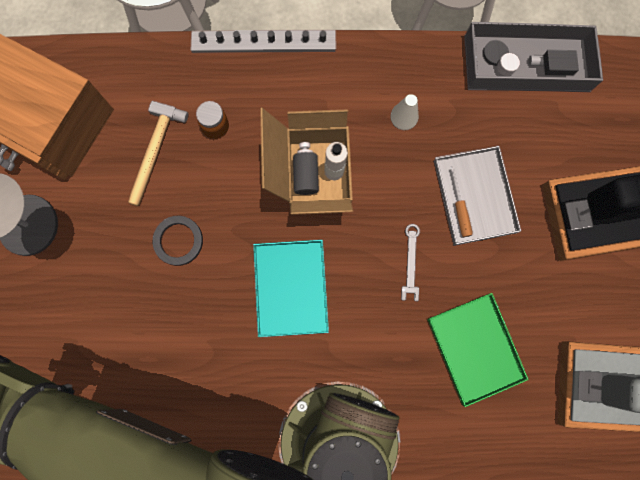

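View pics/side0.png

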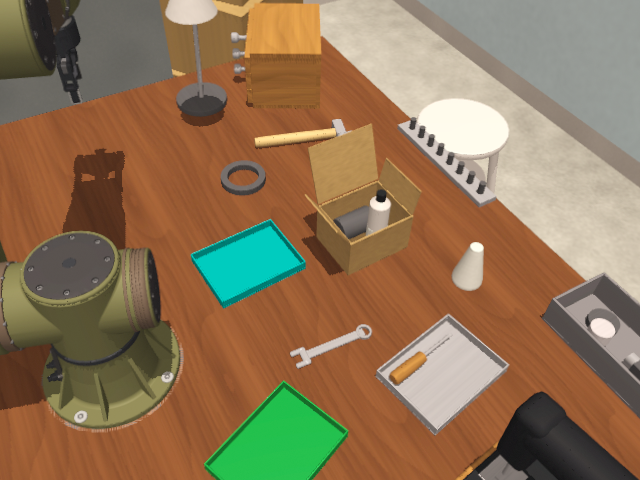

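The steel tray is the grey one holding the screwdriver, at about (475,195) in the top view. The cyan and green trays are look-alikes. The carton is at about (319,165) with the bottle in its -y half, and both views agree to within 4 mm. Next I'll refine the poses and check them with an overlay.

```bash
cat > m.py <<'E'
from h import *
N="carton near_flap_edge far_flap_edge lid_edge bottle tray screwdriver".split()
acc={n:[] for n in N}
ref=dict(carton=(.58,.04,0),near_flap_edge=(.468,.034,.154),far_flap_edge=(.674,.043,.16),lid_edge=(.58,.148,.224),bottle=(.59,.005,.002),tray=(.536,-.316,0),screwdriver=(.52,-.274,.003))
for k in range(4):
    for n in ("top","side"):
        c=optics.camera(n)
        for m in N:
            for d in place_of(m,c):
                w=W(d["centre"],c)
                if np.linalg.norm(w-ref[m])<.025: acc[m].append(w); break
for m in N: print(m,len(acc[m]),np.round(np.mean(acc[m],0),4),np.round(np.std(acc[m],0),4))
C=np.mean(acc["carton"],0); 
n,f,l=[np.mean(acc[k],0) for k in N[1:4]]
yaw=np.arctan2((f-n)[1],(f-n)[0]); print("yaw",np.degrees(yaw), "from lid",np.degrees(np.arctan2(-(l-C)[0],(l-C)[1])))
c=optics.camera("top"); img=c["img"][:,:,::-1].copy()
def rect(o,a,lx,ly,z,col,cc,im):
    R=np.array([[np.cos(a),-np.sin(a)],[np.sin(a),np.cos(a)]])
    q=[(R@(sx*lx/2,sy*ly/2)+o[:2]).tolist()+[z] for sx,sy in((1,1),(1,-1),(-1,-1),(-1,1))]
    p=P(q,cc); cv2.polylines(im,[np.int32(np.round(p*16))],True,col,1,cv2.LINE_AA,4)
T=np.mean(acc["tray"],0)
big=img.copy()
out=[]
for cn,x0,y0,ww,hh in(("top",240,90,300,170),("side",290,110,230,330)):
    c=optics.camera(cn); im=c["img"][:,:,::-1].copy()
    rect(C,yaw,.16,.13,.1,(0,0,255),c,im); rect(T,np.radians(13),.2,.15,.024,(255,0,0),c,im)
    b=np.mean(acc["bottle"],0)
    for z in(.149,): cv2.polylines(im,[np.int32(16*P([(b[0]+.022*np.cos(t),b[1]+.022*np.sin(t),z) for t in np.linspace(0,6.28,30)],c))],True,(0,255,0),1,cv2.LINE_AA,4)
    out.append(cv2.resize(im[y0:y0+hh,x0:x0+ww],None,fx=600/hh*(.85 if cn=="top" else .55) if 0 else 1,fy=1))if 0 else None
    s=min(800/ww,600/hh); cv2.imwrite(f"pics/ov_{cn}.png",cv2.resize(im[y0:y0+hh,x0:x0+ww],None,fx=s,fy=s,interpolation=cv2.INTER_CUBIC))
E
python3 m.py
```

```text
carton 7 [ 0.5788  0.0409 -0.0037] [0.0012 0.0023 0.0012]
near_flap_edge 8 [0.4658 0.034  0.1536] [0.0018 0.0019 0.0035]
far_flap_edge 8 [0.6731 0.0428 0.1622] [0.0014 0.0012 0.0026]
lid_edge 8 [0.5791 0.1495 0.226 ] [0.0015 0.0039 0.0018]
bottle 4 [0.5931 0.0039 0.0034] [0.0017 0.0014 0.0024]
tray 8 [ 5.35e-01 -3.16e-01  3.00e-04] [0.002  0.0014 0.002 ]
screwdriver 8 [ 0.5193 -0.2725  0.0024] [0.0013 0.0013 0.0042]
yaw 2.432227426934664 from lid -0.15291553122150173
```

View pics/ov_top.png

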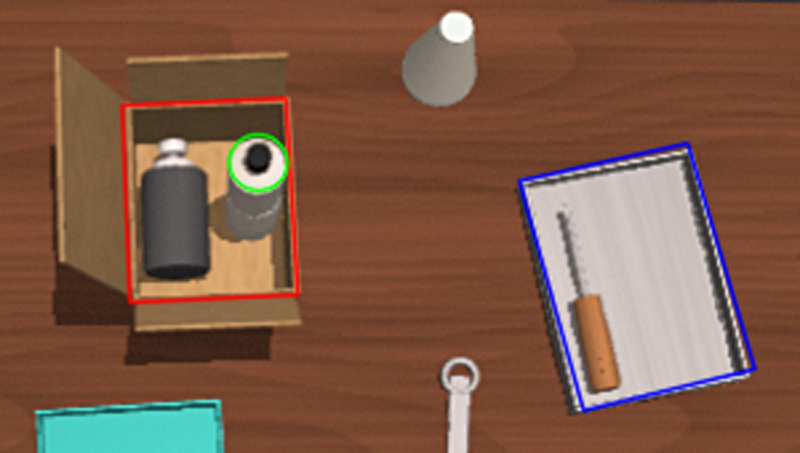

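```bash
cat > plan.py <<'E'
from h import *
# plan(yawdeg, [(x,y,z,n,hand),...]) : TCP waypoints tool-down, jaws along carton-y turned by yaw; prints rows
def plan(yaw,wps):
    s=status.get_state(); R0=Ro.from_euler("xyz",s["tcp_rot"],degrees=True); p0=np.array(s["ee_pos"])
    a=np.radians(yaw); best=None
    for sg in(1,-1):
        y=sg*np.array([-np.sin(a),np.cos(a),0]); x=np.array([0,0,-1.]); Rt=Ro.from_matrix(np.c_[x,y,np.cross(x,y)])
        rv=(R0.inv()*Rt).as_rotvec(degrees=True)
        if best is None or np.linalg.norm(rv)<np.linalg.norm(best): best=rv
    print("t",s["time"],"p",np.round(p0,4),"turn",np.round(best,1),"j",np.round(s["joints"],0))
    for x,y,z,n,h in wps: print(np.round(R0.inv().apply(np.array([x,y,z])-p0),4).tolist(),"n",n,"h",h)
E
python3 - <<'E'
from plan import *
plan(2.3,[(.592,.004,.26,0,0),(.592,.004,.13,0,0)])
E
```

```text
t 4.65 p [0.1423 0.5313 0.2483] turn [-17.3  -0.    0. ] j [71. 17. 87.  0. 76. -4.]
[-0.0117, -0.3929, 0.5708] n 0 h 0
[0.1183, -0.3929, 0.5708] n 0 h 0
```

Emit:
{"method": "move_arm", "body": {
  "increments": [0,0,0,-0.04,0,0,0,0,0,0,-0.08,0,0,0,-17.3,0,0,-0.09,-0.393,0.571,0,-17.3,0,0,-0.09,-0.393,0.571,0,-17.3,0,0,-0.09,-0.393,0.571,0,-17.3,0,0,-0.09,-0.393,0.571,0,-17.3,0,0,-0.09,-0.393,0.571,0,-17.3,0,0,-0.09,-0.393,0.571,0,-17.3,0,0,-0.09,-0.393,0.571,0,-17.3,0,0,-0.09,-0.393,0.571,0,-17.3,0,0,-0.09,-0.393,0.571,0,-17.3,0,0,-0.09,-0.393,0.571,0,-17.3,0,0,-0.09,-0.393,0.571,0,-17.3,0,0,-0.09,-0.393,0.571,0,-17.3,0,0,-0.09,-0.393,0.571,0,-17.3,0,0,-0.09,-0.393,0.571,0,-17.3,0,0,-0.09,-0.393,0.571,0,-17.3,0,0,-0.09,-0.393,0.571,0,-17.3,0,0,-0.09,-0.393,0.571,0,-17.3,0,0,-0.09,-0.393,0.571,0]
}}

```text
time: 6.32
ee_pos: [0.5944, -0.0005, 0.3369]
tcp_rot: [-156.6, 89.9, -154.5]
wrist_force: [-0.2, -0.3, -0.9]
opening: 0.085
```

Run:
```python
from plan import *
plan(2.3,[(.592,.004,.22,0,0),(.592,.004,.132,0,0)])
c=optics.camera("wrist"); save(c,"w1"); look(c,["bottle"])
print(P([(.592,.004,.179)],c))
```

```text
t 6.3167 p [ 5.944e-01 -5.000e-04  3.369e-01] turn [-0.2 -0.1  0. ] j [ -4.  20.  71.  -0.  88. -96.]
[0.1169, 0.0047, -0.002] n 0 h 0
[0.2049, 0.0047, -0.0019] n 0 h 0
bottle 0.61 [0.595 0.008 0.008] [328. 193.]
bottle 0.53 [ 0.534 -0.312  0.001] [ 89. 139.]
[[326.92349103 225.85000041]]
```

Emit:
{"method": "move_arm", "body": {
  "increments": [0,0,0,0.035,0.002,-0.001,0,0,0,0,0.07,0.002,-0.001,0,0,0,0,0.1,0.002,-0.001,0,0,0,0,0.12,0.002,-0.001,0,0,0,0,0.12,0.002,-0.001,0]
}}

```text
time: 6.83
ee_pos: [0.5891, 0.007, 0.2143]
tcp_rot: [173.6, 89.6, 176.0]
wrist_force: [-0.3, 0.1, -0.4]
opening: 0.0853
```

Run:
```python
from plan import *
plan(2.3,[(.592,.004,.132,0,0)])
```

```text
t 6.8333 p [0.5891 0.007  0.2143] turn [ 0.1 -0.4 -0. ] j [ -3.  24.  83.   0.  74. -95.]
[0.0823, -0.0032, 0.0033] n 0 h 0
```

Emit:
{"method": "move_arm", "body": {
  "increments": [0,0,0,0.03,-0.002,0.001,0,0,0,0,0.055,-0.002,0.001,0,0,0,0,0.075,-0.002,0.001,0,0,0,0,0.083,-0.002,0.001,0,0,0,0,0.083,-0.002,0.001,0,0,0,0,0.083,-0.002,0.001,0.3,0,0,0,0.083,-0.002,0.001,1,0,0,0,0.083,-0.002,0.001,1,0,0,0,0.083,-0.002,0.001,1,0,0,0,0.083,-0.002,0.001,1,0,0,0,0.083,-0.002,0.001,1,0,0,0,0.083,-0.002,0.001,1,0,0,0,0.083,-0.002,0.001,1,0,0,0,0.083,-0.002,0.001,1],
  "squeeze": 30
}}

```text
time: 8.0
ee_pos: [0.5929, 0.0041, 0.1369]
tcp_rot: [5.0, 89.8, 7.3]
wrist_force: [0.7, 1.2, 6.6]
opening: 0.0431
```

Emit:
{"method": "move_arm", "body": {
  "increments": [0,0,0,-0.005,0,0,1,0,0,0,-0.015,0,0,1,0,0,0,-0.03,0,0,1,0,0,0,-0.05,0,0,1,0,0,0,-0.07,0,0,1,0,0,0,-0.09,0,0,1,0,0,0,-0.11,0,0,1,0,0,0,-0.125,0,0,1,0,0,0,-0.135,0,0,1,0,0,0,-0.14,0,0,1,0,0,0,-0.14,0,0,1,0,0,0,-0.14,0,0,1]
}}

```text
time: 9.0
ee_pos: [0.592, 0.0038, 0.2746]
tcp_rot: [175.3, 89.9, 177.6]
wrist_force: [-0.2, -0.3, -2.6]
opening: 0.0431
```

Run:
```python
from plan import *
plan(2.3,[(.541,-.342,.277,0,0),(.541,-.342,.15,0,0)])
print(status.get_state()["wrist_force"])
c=optics.camera("side"); save(c,"s2"); look(c,["bottle"])
c=optics.camera("top"); look(c,["bottle"])
```

```text
t 9.0 p [0.592  0.0038 0.2746] turn [-0.  -0.1 -0. ] j [ -3.  22.  78.  -0.  81. -95.]
[-0.0023, -0.3435, -0.0648] n 0 h 0
[0.1247, -0.3435, -0.0647] n 0 h 0
[-0.23858325 -0.32809109 -2.63500314]
bottle 0.92 [0.586 0.006 0.144] [378. 205.]
```

View pics/s2.png

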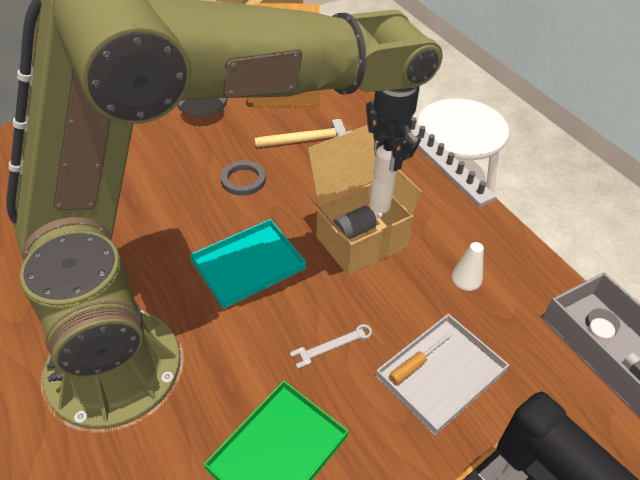

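Side view: the bottle is held upright above the carton at (382,180), with its underside at z≈0.142 and clear of the walls. I'll carry it to the tray now.

Emit:
{"method": "move_arm", "body": {
  "increments": [0,0,0,0,-0.01,-0.002,1,0,0,0,0,-0.03,-0.006,1,0,0,0,0,-0.06,-0.012,1,0,0,0,0,-0.09,-0.018,1,0,0,0,0,-0.12,-0.024,1,0,0,0,0,-0.15,-0.03,1,0,0,0,0,-0.18,-0.035,1,0,0,0,0,-0.21,-0.04,1,0,0,0,0,-0.24,-0.046,1,0,0,0,0,-0.27,-0.052,1,0,0,0,0.015,-0.3,-0.057,1,0,0,0,0.03,-0.325,-0.062,1,0,0,0,0.05,-0.338,-0.064,1,0,0,0,0.07,-0.343,-0.065,1,0,0,0,0.09,-0.343,-0.065,1,0,0,0,0.105,-0.343,-0.065,1,0,0,0,0.115,-0.343,-0.065,1,0,0,0,0.12,-0.343,-0.065,1,0,0,0,0.12,-0.343,-0.065,1,0,0,0,0.12,-0.343,-0.065,1]
}}

```text
time: 10.87
ee_pos: [0.5411, -0.3417, 0.156]
tcp_rot: [-40.4, 90.0, -38.1]
wrist_force: [-0.3, -0.1, -2.6]
opening: 0.0433
```

Run:
```python
from plan import *
plan(2.3,[(.541,-.342,.136,0,0)])
c=optics.camera("side"); look(c,["bottle","tray","screwdriver"])
c=optics.camera("top"); look(c,["bottle","tray"])
print(status.get_state()["wrist_force"],status.get_state()["ee_pos"])
```

```text
t 10.8667 p [ 0.5411 -0.3417  0.156 ] turn [0. 0. 0.] j [ -36.   33.   77.   -0.   70. -128.]
[0.02, -0.0003, -0.0002] n 0 h 0
bottle 0.71 [ 0.536 -0.34   0.027] [453. 377.]
tray 0.84 [ 0.194 -0.298  0.002] [277. 451.]
tray 0.81 [0.327 0.103 0.   ] [247. 265.]
tray 0.65 [ 0.536 -0.317  0.003] [443. 373.]
screwdriver 0.6 [ 0.521 -0.275  0.004] [423. 360.]
tray 0.82 [ 0.534 -0.315 -0.   ] [475. 195.]
[-0.1743017  -0.87484824 -2.07398917] [ 0.54109025 -0.34150245  0.15570061]
```

Lower it slowly until contact.

Emit:
{"method": "move_arm", "body": {
  "increments": [0,0,0,0.003,0,0,1,0,0,0,0.006,0,0,1,0,0,0,0.009,0,0,1,0,0,0,0.012,0,0,1,0,0,0,0.014,0,0,1,0,0,0,0.016,0,0,1,0,0,0,0.0175,0,0,1,0,0,0,0.0185,0,0,1,0,0,0,0.0185,0,0,1]
}}

```text
time: 11.97
ee_pos: [0.541, -0.3414, 0.1366]
tcp_rot: [149.7, 90.0, 152.0]
wrist_force: [-0.3, -0.1, -2.6]
opening: 0.0433
```

Emit:
{"method": "move_arm", "body": {
  "increments": [0,0,0,0.001,0,0,1,0,0,0,0.001,0,0,1,0,0,0,0.002,0,0,1,0,0,0,0.002,0,0,1]
}}

```text
time: 12.3
ee_pos: [0.5415, -0.3416, 0.136]
tcp_rot: [-28.7, 89.9, -26.4]
wrist_force: [-0.7, 2.2, 5.7]
opening: 0.0433
```

Emit:
{"method": "move_arm", "body": {
  "increments": [0,0,0,0,0,0,0.45,0,0,0,0,0,0,0.4,0,0,0,0,0,0,0.3,0,0,0,0,0,0,0.15,0,0,0,0,0,0,0,0,0,0,0,0,0,0,0,0,0,0,0,0,0,0,0,0,-0.01,0,0,0,0,0,0,-0.03,0,0,0,0,0,0,-0.06,0,0,0,0,0,0,-0.09,0,0,0,0,0,0,-0.12,0,0,0,0,0,0,-0.15,0,0,0,0,0,0,-0.15,0,0,0.5,0,0,0,-0.15,0,0,1]
}}

```text
time: 13.55
ee_pos: [0.5413, -0.3417, 0.2873]
tcp_rot: [-37.7, 89.8, -35.4]
wrist_force: [-1.4, 0.6, -0.2]
opening: 0.0639
```

Run:
```python
from plan import *
c=optics.camera("top"); look(c,["bottle"])
c=optics.camera("side"); save(c,"s3"); look(c,["bottle"])
# carton frame poses
a=np.radians(2.3); C=np.array([.579,.040]); 
def cw(x,y): return C+np.array([np.cos(a)*x-np.sin(a)*y,np.sin(a)*x+np.cos(a)*y])
print(cw(-.148,-.01))
x,y=cw(-.148,-.01)
plan(2.3,[(x,y,.286,0,1),(x,y,.158,0,1)])
```

```text
bottle 0.52 [ 0.539 -0.343  0.003] [487. 193.]
bottle 0.65 [ 0.538 -0.339  0.001] [451. 383.]
[0.43152055 0.02406855]
t 13.75 p [ 0.5407 -0.3413  0.2836] turn [ 0.  -0.1 -0.1] j [ -36.   28.   68.    0.   84. -128.]
[-0.0018, 0.3694, -0.0945] n 0 h 1
[0.1262, 0.3693, -0.0943] n 0 h 1
```

View pics/s3.png

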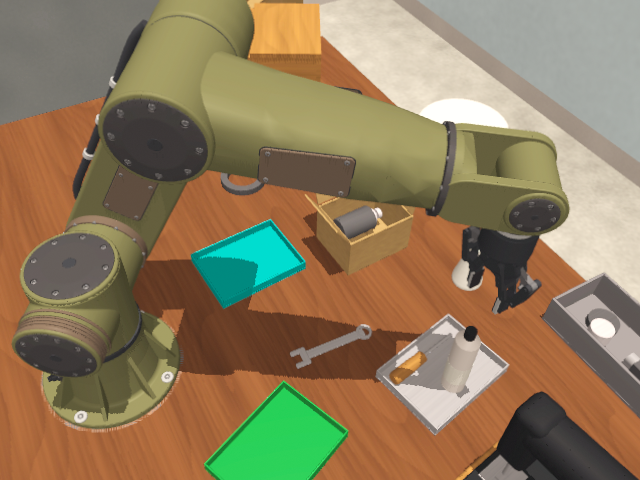

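The bottle stands upright in the tray at (460,360), beside the screwdriver. Next is the near flap: I'll approach with the fingers shut.

Emit:
{"method": "move_arm", "body": {
  "increments": [0,0,0,0,0.04,-0.01,1,0,0,0,0,0.08,-0.02,1,0,0,0,0,0.12,-0.03,1,0,0,0,0,0.16,-0.041,1,0,0,0,0,0.2,-0.051,1,0,0,0,0,0.24,-0.061,1,0,0,0,0,0.28,-0.072,1,0,0,0,0,0.32,-0.082,1,0,0,0,0,0.35,-0.09,1,0,0,0,0,0.369,-0.094,1,0,0,0,0.03,0.369,-0.094,1,0,0,0,0.06,0.369,-0.094,1,0,0,0,0.09,0.369,-0.094,1,0,0,0,0.115,0.369,-0.094,1,0,0,0,0.126,0.369,-0.094,1,0,0,0,0.126,0.369,-0.094,1,0,0,0,0.126,0.369,-0.094,1]
}}

```text
time: 15.17
ee_pos: [0.432, 0.0234, 0.1585]
tcp_rot: [177.2, 89.9, 179.5]
wrist_force: [-0.5, -0.5, 0.3]
opening: 0.0001
```

Run:
```python
from plan import *
a=np.radians(2.3); C=np.array([.579,.040]); d=np.array([np.cos(a),np.sin(a)])
U=[(-12.5,45),(-.8,43.9),(10.2,39.7),(19.7,32.9),(27.2,23.8),(32.1,13.1),(34,1.5)]
plan(2.3,[(*(C+d*(-.08+u/1e3)+np.array([-d[1],d[0]])*-.01),.1015+.017+w/1e3,0,1) for u,w in U])
c=optics.camera("side"); look(c,["near_flap_edge"])
c=optics.camera("top"); look(c,["near_flap_edge"])
print(status.get_state()["opening"])
```

```text
t 15.1667 p [0.432  0.0234 0.1585] turn [-0.  -0.1 -0. ] j [ -2.   8. 111.  -0.  61. -94.]
[-0.0051, 0.0006, 0.055] n 0 h 1
[-0.004, 0.0006, 0.0667] n 0 h 1
[0.0002, 0.0006, 0.0777] n 0 h 1
[0.007, 0.0006, 0.0872] n 0 h 1
[0.0161, 0.0006, 0.0947] n 0 h 1
[0.0268, 0.0006, 0.0997] n 0 h 1
[0.0384, 0.0006, 0.1016] n 0 h 1
near_flap_edge 0.43 [0.466 0.035 0.159] [320. 211.]
-0.000238176109626515
```

Emit:
{"method": "move_arm", "body": {
  "increments": [0,0,0,0,0,0.012,1,0,0,0,-0.001,0,0.022,1,0,0,0,-0.003,0,0.033,1,0,0,0,-0.004,0,0.044,1,0,0,0,-0.005,0,0.055,1,0,0,0,-0.005,0,0.061,1,0,0,0,-0.004,0,0.067,1,0,0,0,-0.002,0,0.073,1,0,0,0,0,0,0.078,1,0,0,0,0.003,0,0.083,1,0,0,0,0.007,0,0.087,1,0,0,0,0.011,0,0.091,1,0,0,0,0.016,0,0.095,1,0,0,0,0.021,0,0.098,1,0,0,0,0.027,0,0.1,1,0,0,0,0.032,0,0.101,1,0,0,0,0.035,0,0.102,1,0,0,0,0.035,0,0.102,1]
}}

```text
time: 16.87
ee_pos: [0.5339, 0.0276, 0.1229]
tcp_rot: [176.0, 89.9, 178.3]
wrist_force: [0.3, 0.6, -0.2]
opening: -0.0001
```

Run:
```python
from plan import *
plan(2.3,[(.54,.02,.1195,0,0)])
c=optics.camera("side"); look(c,["near_flap_edge"]); save(c,"s4")
c=optics.camera("top"); look(c,["near_flap_edge"])
print(status.get_state())
```

```text
t 16.8667 p [0.5339 0.0276 0.1229] turn [-0.  -0.1 -0. ] j [ -1.  23.  97.   0.  60. -93.]
[0.0034, -0.0078, 0.0058] n 0 h 0
near_flap_edge 0.89 [0.564 0.039 0.109] [359. 211.]
{'time': 17.0667, 'joints': array([-9.70721075e-01,  2.31352583e+01,  9.69048441e+01, -1.20719796e-03,
        5.99367712e+01, -9.32731780e+01]), 'qd': array([-0.0586549 , -0.08947016, -0.02156703, -0.03427624,  0.02456059,
        0.02962945]), 'effort': array([-4.95858505e-03, -5.51555121e+01, -3.12440658e+01, -2.54480692e-04,
       -1.89605744e-03,  1.86823127e-05]), 'ee_pos': array([0.53421971, 0.02754933, 0.12405849]), 'tcp_rot': array([-5.86051419, 89.97685001, -3.5574527 ]), 'wrist_force': array([ 0.5540865 ,  0.87048159, -0.44635342]), 'wrist_torque': array([-0.00330667, -0.00683855, -0.01957705]), 'opening': 0.00021349811814986102}
```

View pics/s4.png

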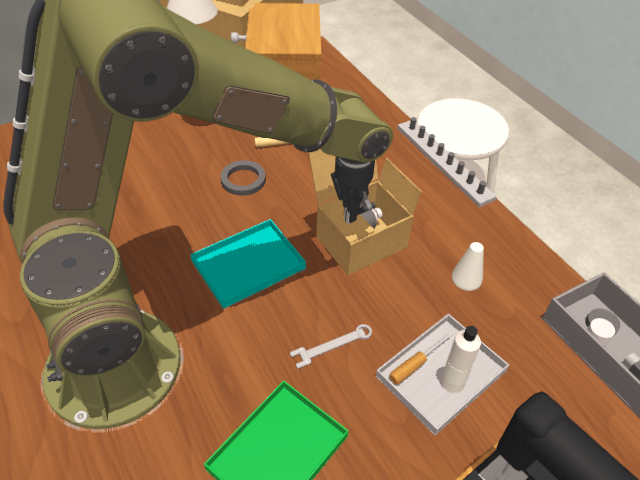

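Side view: the near flap is nearly flat under the fingertips at (359,211). I'll finish the press.

Emit:
{"method": "move_arm", "body": {
  "increments": [0,0,0,0.002,0,0,1,0,0,0,0.004,0,0,1,0,0,0,0.0055,0,0,1,0,0,0,0.0065,0,0,1,0,0,0,0.0065,0,0,1]
}}

```text
time: 17.48
ee_pos: [0.5345, 0.0276, 0.1195]
tcp_rot: [-4.7, 89.9, -2.4]
wrist_force: [-11.4, -0.6, 25.8]
opening: -0.0001
```

Emit:
{"method": "move_arm", "body": {
  "increments": [0,0,0,-0.01,0,0,1,0,0,0,-0.04,0,0,1,0,0,0,-0.08,0,0,1,0,0,0,-0.12,0,0.02,1,0,0,0,-0.13,0,0.06,1,0,0,0,-0.13,0,0.1,1,0,0,0,-0.13,0,0.14,1,0,0,0,-0.13,0,0.165,1,0,0,0,-0.13,0,0.176,1,0,0,0,-0.13,0,0.176,1,0,0,0,-0.13,0,0.176,1]
}}

```text
time: 18.4
ee_pos: [0.7099, 0.0347, 0.2463]
tcp_rot: [176.4, 89.9, 178.7]
wrist_force: [-0.5, 0.4, -0.4]
opening: 0.0001
```

Run:
```python
from plan import *
plan(2.3,[(.7093,.0352,.1605,0,0)])
for n in("top","side"):
    c=optics.camera(n); look(c,["near_flap_edge","far_flap_edge"]); save(c,n+"5")
```

```text
t 18.4 p [0.7099 0.0347 0.2463] turn [ 0.  -0.1 -0. ] j [ -0.  39.  56.   0.  85. -92.]
[0.0858, 0.0006, -0.0004] n 0 h 0
far_flap_edge 0.45 [ 0.541 -0.337  0.002] [485. 192.]
near_flap_edge 0.81 [0.56  0.039 0.107] [357. 212.]
near_flap_edge 0.46 [ 0.519 -0.272  0.004] [422. 359.]
far_flap_edge 0.82 [0.674 0.043 0.163] [404. 174.]
```

Emit:
{"method": "move_arm", "body": {
  "increments": [0,0,0,0.03,0,0,1,0,0,0,0.06,0,0,1,0,0,0,0.08,0,0,1,0,0,0,0.086,0,0,1,0,0,0,0.086,0,0,1,0,0,0,0.086,0,0,1]
}}

```text
time: 19.2
ee_pos: [0.7104, 0.0346, 0.1629]
tcp_rot: [-2.3, 89.9, 0.0]
wrist_force: [-0.8, 0.3, 0.8]
opening: -0.0001
```

Emit:
{"method": "move_arm", "body": {
  "increments": [0,0,0,0,0,-0.01,1,0,0,0,-0.001,0,-0.019,1,0,0,0,-0.002,0,-0.028,1,0,0,0,-0.003,0,-0.038,1,0,0,0,-0.003,0,-0.044,1,0,0,0,-0.002,0,-0.049,1,0,0,0,0,0,-0.055,1,0,0,0,0.002,0,-0.06,1,0,0,0,0.005,0,-0.065,1,0,0,0,0.009,0,-0.07,1,0,0,0,0.013,0,-0.074,1,0,0,0,0.018,0,-0.077,1,0,0,0,0.023,0,-0.08,1,0,0,0,0.029,0,-0.082,1,0,0,0,0.034,0,-0.083,1,0,0,0,0.038,0,-0.084,1,0,0,0,0.04,0,-0.084,1,0,0,0,0.04,0,-0.084,1]
}}

```text
time: 20.7
ee_pos: [0.626, 0.0312, 0.1206]
tcp_rot: [178.2, 90.0, -179.5]
wrist_force: [0.5, -0.6, 0.1]
opening: 0.0003
```

Emit:
{"method": "move_arm", "body": {
  "increments": [0,0,0,0.001,0,0,1,0,0,0,0.002,0,0,1,0,0,0,0.0035,0,0,1,0,0,0,0.0035,0,0,1]
}}

```text
time: 21.03
ee_pos: [0.6264, 0.0312, 0.1198]
tcp_rot: [-7.8, 89.9, -5.5]
wrist_force: [-8.6, 0.3, 15.2]
opening: 0.0
```

Emit:
{"method": "move_arm", "body": {
  "increments": [0,0,0,-0.01,0,0,1,0,0,0,-0.04,0,0,1,0,0,0,-0.08,0,0,1,0,0,0,-0.12,0,0,1,0,0,0,-0.16,0,0,1,0,0,0,-0.18,0.02,-0.006,1,0,0,0,-0.18,0.06,-0.018,1,0,0,0,-0.18,0.1,-0.03,1,0,0,0,-0.18,0.13,-0.04,1,0,0,0,-0.18,0.155,-0.047,1,0,0,0,-0.18,0.161,-0.047,1,0,0,0,-0.18,0.161,-0.047,1,0,0,0,-0.18,0.161,-0.047,1]
}}

```text
time: 22.12
ee_pos: [0.5729, 0.1898, 0.2979]
tcp_rot: [-35.2, 90.0, -32.9]
wrist_force: [0.4, 0.6, 0.0]
opening: 0.0001
```

Run:
```python
from plan import *
plan(2.3,[(.573,.190,.2225,0,0)])
for n in("side","top"):
    c=optics.camera(n); look(c,["near_flap_edge","far_flap_edge","lid_edge"]); save(c,n+"6")
```

```text
t 22.1167 p [0.5729 0.1898 0.2979] turn [0. 0. 0.] j [ 15.  22.  74.  -0.  84. -77.]
[0.0754, 0.0002, 0.0001] n 0 h 0
near_flap_edge 0.76 [0.562 0.04  0.105] [357. 212.]
far_flap_edge 0.86 [0.599 0.041 0.102] [372. 207.]
lid_edge 0.57 [0.579 0.151 0.224] [340. 136.]
near_flap_edge 0.77 [0.56  0.036 0.102] [320. 173.]
near_flap_edge 0.27 [0.627 0.416 0.001] [153. 157.]
far_flap_edge 0.85 [0.599 0.041 0.096] [318. 155.]
lid_edge 0.69 [0.58  0.145 0.226] [263. 145.]
```

View pics/side6.png

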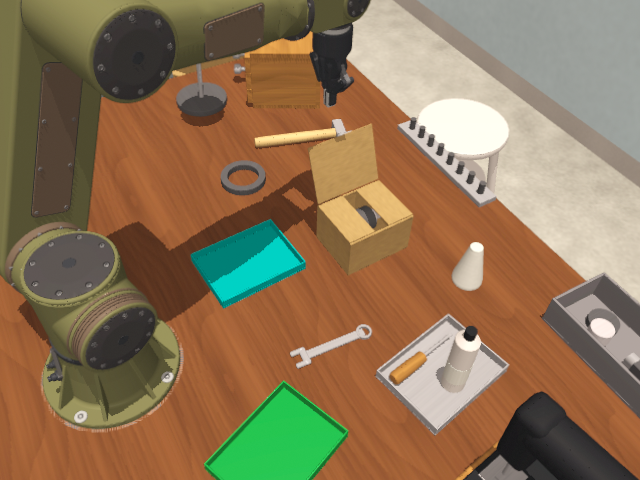

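Side view: both end flaps lie flat at about (345,212) and (385,203), and the lid is still upright. Now the lid.

Emit:
{"method": "move_arm", "body": {
  "increments": [0,0,0,0.03,0,0,1,0,0,0,0.055,0,0,1,0,0,0,0.07,0,0,1,0,0,0,0.0755,0,0,1,0,0,0,0.0755,0,0,1,0,0,0,0.0755,0,0,1]
}}

```text
time: 23.02
ee_pos: [0.573, 0.1902, 0.2233]
tcp_rot: [13.3, 89.9, 15.6]
wrist_force: [0.0, -0.1, 0.8]
opening: -0.0002
```

Emit:
{"method": "move_arm", "body": {
  "increments": [0,0,0,-0.001,-0.012,0,1,0,0,0,-0.002,-0.024,0,1,0,0,0,-0.004,-0.036,0,1,0,0,0,-0.006,-0.048,0,1,0,0,0,-0.007,-0.059,0,1,0,0,0,-0.008,-0.07,0,1,0,0,0,-0.008,-0.079,0,1,0,0,0,-0.0065,-0.088,0,1,0,0,0,-0.0045,-0.098,0,1,0,0,0,-0.002,-0.107,0,1,0,0,0,0.0015,-0.115,0,1,0,0,0,0.0055,-0.124,0,1,0,0,0,0.011,-0.132,0,1,0,0,0,0.0165,-0.14,0,1,0,0,0,0.0225,-0.146,0,1,0,0,0,0.03,-0.153,0,1,0,0,0,0.037,-0.159,0,1,0,0,0,0.045,-0.164,0,1,0,0,0,0.053,-0.168,0,1,0,0,0,0.053,-0.168,0,1]
}}

```text
time: 24.68
ee_pos: [0.5788, 0.0217, 0.1672]
tcp_rot: [178.1, 89.8, -179.7]
wrist_force: [-0.6, -1.3, -0.3]
opening: 0.0001
```

Run:
```python
from plan import *
plan(2.3,[(.58,.011,.124,0,0)])
for n in("side","top"):
    c=optics.camera(n); look(c,["lid_edge"])
```

```text
t 24.6833 p [0.5788 0.0217 0.1672] turn [-0.  -0.2 -0. ] j [ -1.  25.  87.  -0.  68. -94.]
[0.0432, -0.0107, 0.0009] n 0 h 0
lid_edge 0.55 [ 0.583 -0.008  0.16 ] [381. 205.]
lid_edge 0.24 [ 0.43   0.349 -0.003] [179. 242.]
```

Emit:
{"method": "move_arm", "body": {
  "increments": [0,0,0,0.009,-0.004,0,1,0,0,0,0.0175,-0.007,0,1,0,0,0,0.026,-0.009,0,1,0,0,0,0.034,-0.01,0,1,0,0,0,0.039,-0.011,0,1,0,0,0,0.042,-0.011,0,1,0,0,0,0.0435,-0.011,0,1,0,0,0,0.0435,-0.011,0,1]
}}

```text
time: 25.55
ee_pos: [0.5798, 0.0114, 0.1255]
tcp_rot: [171.3, 90.0, 173.6]
wrist_force: [-0.1, 0.7, 0.2]
opening: 0.0002
```

Target TCP height is about 0.1235 to 0.124. Press the last couple of mm.

Emit:
{"method": "move_arm", "body": {
  "increments": [0,0,0,0.001,0,0,1,0,0,0,0.002,0,0,1,0,0,0,0.003,0,0,1,0,0,0,0.0035,0,0,1,0,0,0,0.0035,0,0,1]
}}

```text
time: 25.97
ee_pos: [0.5802, 0.0114, 0.1237]
tcp_rot: [-5.4, 89.9, -3.1]
wrist_force: [-4.6, 0.6, 12.9]
opening: -0.0002
```

Emit:
{"method": "move_arm", "body": {
  "increments": [0,0,0,-0.01,0,0,1,0,0,0,-0.04,0,0,1,0,0,0,-0.08,0,0,1,0,0,0,-0.12,0,0,1,0,0,0,-0.15,0.02,-0.02,1,0,0,0,-0.15,0.06,-0.06,1,0,0,0,-0.15,0.1,-0.1,1,0,0,0,-0.15,0.14,-0.14,1,0,0,0,-0.15,0.16,-0.16,1,0,0,0,-0.15,0.16,-0.16,1]
}}

```text
time: 26.8
ee_pos: [0.4113, 0.1662, 0.2729]
tcp_rot: [28.8, 89.9, 31.1]
wrist_force: [0.2, 0.5, 0.4]
opening: 0.0003
```

Run:
```python
from plan import *
for n in("side","top"):
    c=optics.camera(n); look(c,["lid_edge","bottle","screwdriver","cone","jar","wheel","wrench","hammer"]); save(c,n+"7")
```

```text
lid_edge 0.69 [ 0.586 -0.021  0.101] [383. 228.]
bottle 0.67 [ 0.537 -0.339  0.003] [451. 383.]
bottle 0.58 [ 0.702  0.281 -0.005] [351. 164.]
screwdriver 0.93 [ 0.52  -0.274  0.006] [423. 358.]
screwdriver 0.35 [ 0.699  0.277 -0.003] [350. 165.]
cone 0.91 [ 0.723 -0.157 -0.003] [466. 279.]
jar 0.89 [ 0.704  0.278 -0.001] [352. 163.]
wrench 0.61 [ 0.389 -0.161  0.001] [334. 344.]
hammer 0.61 [0.628 0.419 0.003] [299. 140.]
lid_edge 0.97 [ 0.584 -0.027  0.104] [351. 161.]
bottle 0.61 [ 0.541 -0.343  0.002] [487. 192.]
screwdriver 0.63 [ 0.522 -0.275 -0.001] [458. 201.]
cone 0.57 [ 0.724 -0.162  0.   ] [405. 115.]
cone 0.5 [ 0.521 -0.274 -0.001] [458. 201.]
jar 0.57 [ 0.698  0.277 -0.003] [215. 127.]
wheel 0.92 [ 0.43   0.35  -0.001] [179. 242.]
hammer 0.64 [ 0.626  0.417 -0.002] [153. 158.]
hammer 0.44 [ 0.578  0.042 -0.005] [317. 177.]
```

View pics/side7.png

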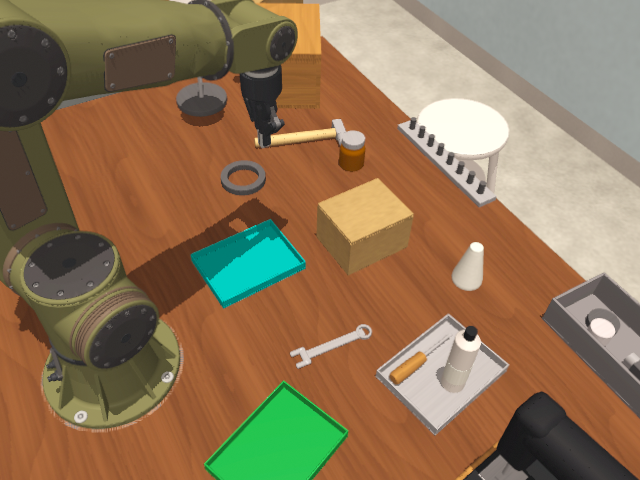

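The carton is closed with the lid flat at (365,208), the bottle is upright in the steel tray at (460,360), and nothing else has moved. I'll hand it in.

```bash
python3 -c "
from rig import job_done; print(job_done())"
```

```text
the job is handed in; nothing more can be done
None
```

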